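# Hold a spring clip gaping over the green sample card

### The job

Take the orange spring clip out of its wooden stand by squeezing its two handles, so that its jaws spread wide open against the spring, and bring it over the middle of the top edge of the green sample card so that one jaw hangs well down on each side of the card, touching nothing. Finish there, still squeezing: the clip must stay held wide open around the card's edge (a second sample will be tucked in beside it), not let go or closed on it. Leave both cards standing where they are and do not disturb the hardware lying about.

Things in the scene. Friction and masses are not known exactly. Their poses are not given: they have to be found in the camera images.
- clip: Orange spring clip like a clothes-peg, upright in its stand, handles up, jaws down, 100 g. Origin on the pivot, midway between its levers; y along the pivot, x the way handles and jaws open, z up; same after a half turn about z. Housing 16 mm wide (x) down to 8 mm under the pivot (bottom of the throat). Wings reach 28 mm out along y and rest on the stand, underside 6 mm below the pivot.
- jaw_a (a joint): Opening of the lever on the -x side: 0 shut to 0.22 rad at its stop. Levers are straight bars 6 mm thick, 24 mm wide (y), from 46 mm above the pivot to 42 mm below. Shut, handles splay to 51 mm over their outsides at the top and jaw tips meet. Squeezing the handles along x 10 to 40 mm above the pivot (3 to 8 N each; a 20 N grip reaches the stop) opens the jaws.
- jaw_b (a joint): Opening of the lever on the +x side; both levers always open equally. At the 0.22 rad stop the outer faces of the handles are parallel and upright, 32 mm apart over their outsides, and the jaws are parallel with 20 mm clear between them.
- jaw_a_tip (a point): Inner edge of the jaw of lever a, at its lower tip, 42 mm below the pivot when open.
- jaw_b_tip (a point): Inner edge of the jaw of lever b, at its lower tip.
- stand: Fixed pale wooden stand, base 70 mm (x) by 100 mm (y), origin under its centre. Two cheeks 34 mm (x) by 14 mm (y), centred 25 mm either side in y, 62 mm high with lips 5 mm higher; the clip's wings rest on them, pivot 68 mm above the table, axes along the stand's, jaws hanging free between them with room to open.
- card_green: Stiff green paint-sample card, 3 mm thick (x), 90 mm wide (y), standing upright in a dark wooden block 60 mm (x) by 110 mm (y) by 25 mm high; together 0.8 kg, not fixed to the table. Origin under the block's centre, z up.
- card_green_edge (a point): Middle of the top edge of the green card, 120 mm above the table; y runs along the edge, x is square to the card's face.
- card_brown: The same with a plain brown card. Not to be used; leave it alone.
- padlock: Chrome padlock lying flat, 34 mm by 44 mm body 20 mm thick, shackle along +x. Leave alone.
- hinge1: Galvanized butt hinge lying open, 64 mm square, 8 mm high. Leave alone.
- hinge2: Second such hinge. Leave alone.
- latch: Zinc gate latch lying flat, 40 mm by 105 mm, 28 mm high. Leave alone.
- escutcheon: Round bronze keyhole escutcheon, 48 mm across, 10 mm high. Leave alone.
Mind the look-alikes: they are no part of the job. Leave any blue or turquoise look-alike of the clip alone. What is shaped like the stand but turquoise is not meant.

How it is judged:
On the way, in this order (a step that is already met when the one before it is completed fails the run):
1. the clip is lifted out of its stand by the fingers (height (world z) of clip above 0.09 m and contact force between clip and stand below 0.1 N and contact force between clip and the fingers above 1 N), for 0.2 s.
2. the clip, gaping, has one jaw on each side of the green card's top edge (value of joint each of jaw_a, jaw_b above 0.15 rad and ((x of jaw_a_tip in the frame of card_green_edge above 0.003 m and x of jaw_b_tip in the frame of card_green_edge below -0.003 m) or (x of jaw_b_tip in the frame of card_green_edge above 0.003 m and x of jaw_a_tip in the frame of card_green_edge below -0.003 m)) and z of each of jaw_a_tip, jaw_b_tip in the frame of card_green_edge below -0.006 m and y of clip in the frame of card_green_edge between -0.025 and 0.025 m and angle between the y axis of clip and the y axis of card_green, either way round below 0.25 rad and contact force between clip and the fingers above 2 N), for 0.3 s.
At the end, for the whole second after the job is handed in: Fingers squeeze the clip (over 2 N), levers open over 0.15 rad; jaw tips on both sides of the green card, over 3 mm from its mid plane, over 6 mm below its edge, within 25 mm of mid-edge and 0.25 rad; clip still, touching no card or stand; cards upright, moved under 20 mm (all of step 2 and contact force between clip and card_green below 0.3 N and contact force between clip and card_brown below 0.3 N and contact force between clip and stand below 0.3 N and distance of each of card_green, card_brown from where it was at the start of the episode below 0.02 m and angle between each of card_green, card_brown's own z axis and vertical below 0.1 rad and linear speed of clip below 0.03 m/s); the arm keeps its last pose, push and grip.
It fails at once if a card is pushed more than 20 mm or tipped (not (distance of card_green from where it was at the start of the episode below 0.02 m) or not (angle between card_green's own z axis and vertical below 0.1 rad) or not (distance of card_brown from where it was at the start of the episode below 0.02 m) or not (angle between card_brown's own z axis and vertical below 0.1 rad)).
It fails at once if hardware lying about is moved more than 30 mm (distance of any of padlock, hinge1, hinge2, latch, escutcheon from where it was at the start of the episode above 0.03 m).
It also fails if it takes over 38 s, if anything falls off the work surface, if the arm or the gripper's body presses on something with over 40 N, if the wrist force passes 120 N, or if a joint passes its speed limit or range.

### The arm

A 6-joint arm with a two-finger parallel gripper is mounted at the origin on the work surface. World frame = base frame: x ahead of the robot, y to its left, z up, the work surface at z = 0. Lengths are in m, angles in rad, forces in N, time in s.
With the tool pointing down it reaches from about 0.325 to 0.75 m from the base axis. Payload 7.6 kg.
Tool frame: the origin (TCP) lies midway between the tips of the shut fingers; the grasp point (between the pads) lies ctrl.grip_depth behind it (ctrl.grip_depth is the distance from the TCP to the grasp point, in m); x points along the fingers, z is the direction in which the jaws open and shut, and the axes are right-handed (so a half turn about x gives the same grasp; the last joint's range is limited). The gripper opens to 85 mm and grips with 20 to 120 N. Pads are 22 mm wide; open, the fingers measure 114 mm over their backs; the gripper's body (76 mm by 85 mm) begins 54 mm behind the grasp point. The pads swing forward as they close: fully open they stand 13 mm farther back than shut.
Start: joints at [1.144, 0.052, 1.401, -0, 1.689, -0.07], TCP at [0.183, 0.492, 0.231] pointing down, gripper open.
Joint ranges: [-2.9, 2.9], [-0.91, 2.17], [0.12, 2.37], [-1.06, 4.2], [0.26, 2.73], [-2.93, 2.93]. Speed limits (rad/s): [2.57, 2.57, 3.01, 3.14, 3.14, 3.14].

### API

Orientations are given as a unit quaternion [x, y, z, w].
In Python, from rig import ctrl gives the robot as it stands.
- The arm moves only by the shell command python3 -m handwheel 'ROWS' [OPENING] [FORCE]. ROWS is JSON, a list that holds one entry, the list of rows, each a list of 6 numbers: the shift along the tool's x, y, z in units of 30 mm (1.0 is 30 mm), then the turn, a rotation vector about the tool's x, y, z in units of 10 degrees (1.0 is 10 degrees). A call has 1 to 12 rows; each row shifts and turns the commanded pose from where the row before left it, along the tool's axes as they then stand; what a row does not reach is not made up. A row lasts 1/8 s, in which the tool goes at most 62.5 mm and 10.7 degrees, less where a joint would pass 70% of its speed; a pose out of reach is approached as far as the arm can. A call is refused whole if a number of a shift passes 1 or a number of a turn 1, either way. A call with a gripper value outside its range is refused whole. OPENING is the opening, from -1 (shut) to 1 (fully open), so that 0 is half open, set as the call begins (- or left out, the last holds). The fingers move at their own pace and stop on an object; FORCE is the grip in N (left out, the last holds). Time passes only in rows, so rows that do not move let the fingers close. It gives the time, the measured TCP pose, the force and the opening at its end, in the units of the state.
- ctrl.state(): the state, without advancing time (a new reading comes with each control period).
- ctrl.camera(name): name is "scene" or "side" or "wrist"; returns a dict with "image" (420x560x3 uint8, blue, green, red), "fx", "fy", "cx", "cy" (pixels), "eye" and "orientation" of the camera in the world. Camera axes: x right, y down, z forward; pixel columns grow to the right and rows downward; lengths in m; the calibration is good to about 2 mm. A picture is of the moment at which its call begins. There is no depth.
- ctrl.sign_off(): hands the job in, once; it reports no verdict.
The state is a dict: "t": time; "qpos": joint angles; "dq": joint speeds; "joint_efforts": joint torques, N m; "tcp_pos": TCP position; "orientation": TCP orientation; "contact_force": force on the tool from outside, world axes, zero at the start; "ft_torque": the same for the moment, N m; "grip_width": finger opening in m.
Only numpy, scipy, OpenCV 4.12 (cv2) and the standard library are available. Lean on these libraries where they do the work, as an engineer would, in place of code of your own. Each camera call takes 0.05 s, during which the arm holds its last target.

## Working session

There is one attempt and no reset: what is moved stays moved. The work goes in short steps, Python scripts to look and compute and a shell command to move; the robot and the scene stay as the last step left them, time stands still between calls to the robot, and variables do not carry over. Pictures are saved under pics/ and viewed, and the job is handed in when it is done.

```bash
ls; mkdir -p pics; python3 - <<'E'
from rig import ctrl
import cv2,json
print(ctrl.state(), ctrl.grip_depth)
for n in ("scene","side","wrist"):
    c=ctrl.camera(n); cv2.imwrite(f"pics/{n}0.png",c["image"])
    print(n,{k:v for k,v in c.items() if k!="image"})
E
```

```text
pics
{'t': 0.0, 'qpos': array([ 1.14368685e+00,  5.28841893e-02,  1.40176597e+00,  1.54898863e-05,
        1.68861362e+00, -7.03106203e-02]), 'dq': array([ 0.00106434, -0.00105201, -0.0004879 , -0.00061815,  0.00044979,
        0.00084496]), 'joint_efforts': array([-1.26856077e-03, -3.81660390e+01, -3.60187984e+01, -2.31084978e-04,
        6.22810854e-03, -1.58722349e-05]), 'tcp_pos': array([0.18321855, 0.49165447, 0.2304268 ]), 'orientation': array([-0.40363497,  0.58130179,  0.40304015,  0.58028069]), 'contact_force': array([-0.53662704,  0.29068949, -0.55663113]), 'ft_torque': array([-0.00949545,  0.02120758, -0.01221801]), 'grip_width': 0.08525617541514127} 0.0187
scene {'fx': 385.500211307736, 'fy': 385.500211307736, 'cx': 273.73510591170555, 'cy': 209.2347481292607, 'eye': array([0.90705798, 0.2204447 , 0.77116941]), 'orientation': array([ 0.50806463,  0.82243755, -0.22082888, -0.12923397])}
side {'fx': 382.0087601373608, 'fy': 382.0087601373608, 'cx': 277.8959662020407, 'cy': 205.42303849972313, 'eye': array([ 0.40460412, -0.7334365 ,  0.56928742]), 'orientation': array([ 0.86722322, -0.08107112,  0.05349982, -0.4883535 ])}
wrist {'fx': 346.5762227056318, 'fy': 346.5762227056318, 'cx': 272.4824761326872, 'cy': 209.48526586359304, 'eye': array([0.1052718 , 0.52035816, 0.37450255]), 'orientation': array([0.81034773, 0.56283856, 0.09211426, 0.13440343])}
```

View pics/scene0.png

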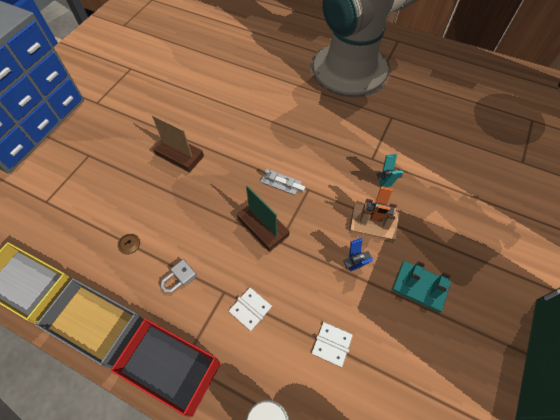

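View pics/side0.png

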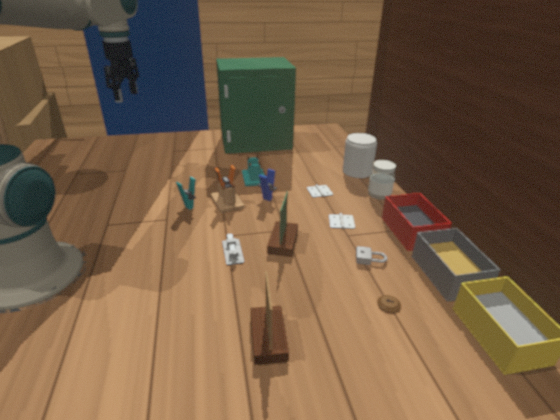

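View pics/wrist0.png

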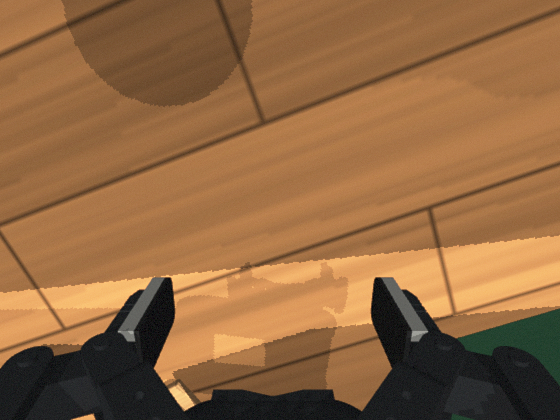

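Scene picture: the orange clip sits on the pale stand at about (380,208). The look-alikes are the turquoise clip at (390,170), the blue clip at (357,255) and the turquoise stand at (422,286). The green card is at (263,215) and the brown one at (175,142). By the description, I choose the orange clip at (380,208) and the green card. Next is a close crop to check.

```bash
python3 - <<'E'
import cv2,numpy as np
a=cv2.imread("pics/scene0.png");b=cv2.imread("pics/side0.png")
A=cv2.resize(a[150:250,335:435],(400,400),interpolation=cv2.INTER_CUBIC)
B=cv2.resize(b[150:220,190:260],(400,400),interpolation=cv2.INTER_CUBIC)
cv2.imwrite("pics/crop1.png",np.hstack([A,B]))
A=cv2.resize(a[180:255,225:300],(400,400),interpolation=cv2.INTER_CUBIC)
B=cv2.resize(b[185:260,250:325],(400,400),interpolation=cv2.INTER_CUBIC)
cv2.imwrite("pics/crop2.png",np.hstack([A,B]))
E
```

```text
(no output)
```

View pics/crop1.png

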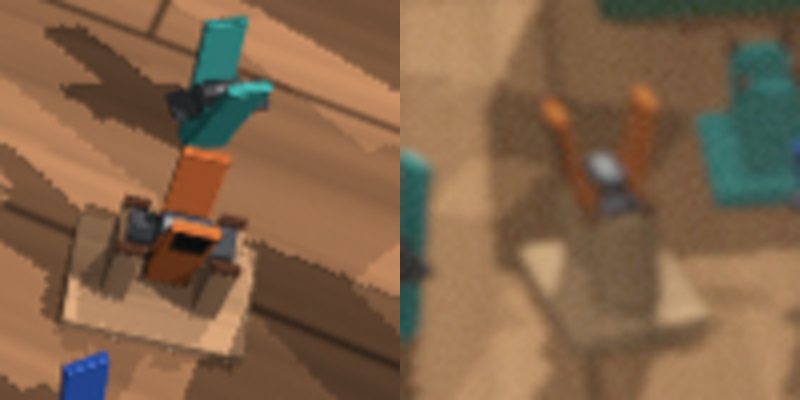

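View pics/crop2.png

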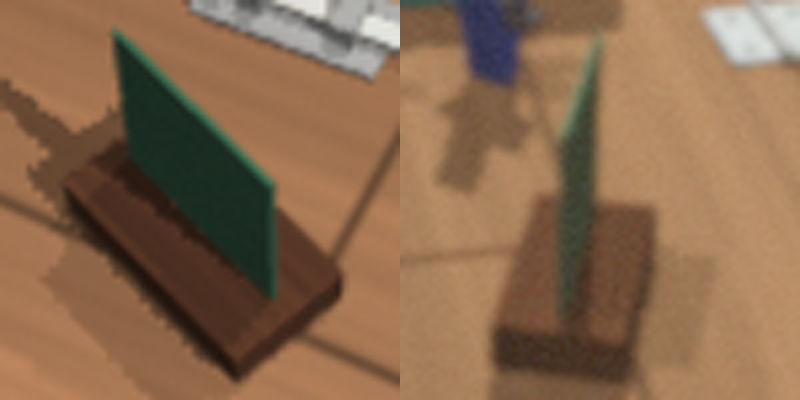

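```bash
cat > h.py <<'E'
import numpy as np, cv2
from scipy.spatial.transform import Rotation as R
from rig import ctrl
def ray(c,u,v):
    d=R.from_quat(c["orientation"]).apply([(u-c["cx"])/c["fx"],(v-c["cy"])/c["fy"],1.]); return np.array(c["eye"]),d
def onz(c,u,v,z):
    e,d=ray(c,u,v); return e+d*(z-e[2])/d[2]
def tri(c1,p1,c2,p2):
    e1,d1=ray(c1,*p1);e2,d2=ray(c2,*p2)
    t=np.linalg.lstsq(np.c_[d1,-d2],e2-e1,rcond=None)[0]
    a,b=e1+t[0]*d1,e2+t[1]*d2
    return (a+b)/2,np.linalg.norm(a-b)
def proj(c,P):
    q=R.from_quat(c["orientation"]).inv().apply(np.array(P)-c["eye"]); return np.array([c["fx"]*q[0]/q[2]+c["cx"],c["fy"]*q[1]/q[2]+c["cy"]])
E
python3 - <<'E'
from h import *
np.set_printoptions(precision=4,suppress=True)
s=ctrl.camera("scene")
f=lambda x,y:(335+x/4-.5,150+y/4-.5)
print("handles z.113")
P=[onz(s,*f(*p),.113) for p in [(183,149),(229,155),(162,232),(219,241)]]
for p in P:print(p)
print("mid", np.mean(P,0))
print("base z .01?")
Q=[onz(s,*f(*p),.010) for p in [(62,321),(241,355),(255,240),(80,208)]]
for p in Q:print(p)
print(np.mean(Q,0),[np.linalg.norm(Q[i]-Q[(i+1)%4]) for i in range(4)])
g=lambda x,y:(225+x/5.333-.5,180+y/5.333-.5)
a,b=onz(s,*g(114,32),.12),onz(s,*g(274,185),.12)
print("card",a,b,(a+b)/2,np.linalg.norm(a-b),np.degrees(np.arctan2(*(b-a)[1::-1])))
B=[onz(s,*g(*p),.025) for p in [(66,186),(238,366),(341,280)]]
print(B,(B[0]+B[2])/2,np.linalg.norm(B[0]-B[1]),np.linalg.norm(B[1]-B[2]))
for n,p in dict(blue=(357,243),blue2=(357,267),teal=(392,155),teal2=(390,185)).items(): print(n,onz(s,*p,.0),onz(s,*p,.1))
E
```

```text
handles z.113
[0.4336 0.2144 0.113 ]
[0.4267 0.2363 0.113 ]
[0.4843 0.2211 0.113 ]
[0.4768 0.2477 0.113 ]
mid [0.4554 0.2299 0.113 ]
base z .01?
[0.4962 0.191  0.01  ]
[0.4723 0.2852 0.01  ]
[0.3998 0.2699 0.01  ]
[0.4239 0.174  0.01  ]
[0.4481 0.23   0.01  ] [np.float64(0.09717268923070975), np.float64(0.07408973467729074), np.float64(0.09889058946865265), np.float64(0.07424798587648095)]
card [ 0.5555 -0.0284  0.12  ] [0.5876 0.0553 0.12  ] [0.5715 0.0134 0.12  ] 0.08974949478033693 68.98736204178998
[array([ 0.5798, -0.0459,  0.025 ]), array([0.6204, 0.0551, 0.025 ]), array([0.5682, 0.0751, 0.025 ])] [0.574  0.0146 0.025 ] 0.10878925085661949 0.055895099301211344
blue [0.5143 0.216  0.    ] [0.5652 0.2166 0.1   ]
blue2 [0.5666 0.2358 0.    ] [0.6107 0.2338 0.1   ]
teal [0.2496 0.2086 0.    ] [0.3349 0.2101 0.1   ]
teal2 [0.3373 0.2324 0.    ] [0.4112 0.2309 0.1   ]
```

```bash
cat >> h.py <<'E'
def plan(pos,zdir_deg,down=None):
    """rows units from current measured pose to target TCP pos, tool x down, tool z along heading; in current tool axes"""
    st=ctrl.state(); R0=R.from_quat(st["orientation"]); 
    best=None
    for k in (0,180):
        a=np.radians(zdir_deg+k); z=np.array([np.cos(a),np.sin(a),0]); x=np.array([0,0,-1.]); y=np.cross(z,x)
        rt=R.from_matrix(np.c_[x,y,z]); rv=(R0.inv()*rt).as_rotvec()
        if best is None or np.linalg.norm(rv)<np.linalg.norm(best[1]): best=(rt,rv)
    d=R0.inv().apply(np.array(pos)-st["tcp_pos"])
    print("t",st["t"],"tcp",st["tcp_pos"].round(4),"width",st["grip_width"].round(4),"F",st["contact_force"].round(2))
    print("shift units",(d/.03).round(2),"turn units",(np.degrees(best[1])/10).round(2))
E
python3 - <<'E'
from h import *
np.set_printoptions(precision=3,suppress=True)
st=ctrl.state();M=R.from_quat(st["orientation"]).as_matrix();print(M, np.degrees(np.arctan2(M[1,2],M[0,2])))
plan([.452,.230,.22],14.2)
M=R.from_quat(ctrl.camera("wrist")["orientation"]).as_matrix();print(M)
s=ctrl.camera("scene");d=ctrl.camera("side")
# handle tops tri: side crop scale 5.714 off 190,150
g=lambda x,y:(190+x/5.714-.5,150+y/5.714-.5)
f=lambda x,y:(335+x/4-.5,150+y/4-.5)
print(tri(s,f(206,153),d,g(553,103)),tri(s,f(191,230),d,g(645,90)))
E
```

```text
[[-0.    -0.937  0.349]
 [-0.001  0.349  0.937]
 [-1.     0.    -0.001]] 69.55624094745095Traceback (most recent call last):
  File "<stdin>", line 4, in <module>
  File "h.py", line 24, in plan
    print("t",st["t"],"tcp",st["tcp_pos"].round(4),"width",st["grip_width"].round(4),"F",st["contact_force"].round(2))
                                                           ^^^^^^^^^^^^^^^^^^^^^^
AttributeError: 'float' object has no attribute 'round'
```

```bash
sed -i 's/st\["grip_width"\].round(4)/round(st["grip_width"],4)/' h.py
python3 - <<'E'
from h import *
np.set_printoptions(precision=3,suppress=True)
plan([.452,.230,.22],14.2)
s=ctrl.camera("scene");d=ctrl.camera("side")
g=lambda x,y:(190+x/5.714-.5,150+y/5.714-.5)
f=lambda x,y:(335+x/4-.5,150+y/4-.5)
print(tri(s,f(206,153),d,g(553,103)),tri(s,f(191,230),d,g(645,90)))
w=ctrl.camera("wrist");print(R.from_quat(w["orientation"]).as_matrix(), R.from_quat(ctrl.state()["orientation"]).inv().apply(w["eye"]-ctrl.state()["tcp_pos"]))
E
```

```text
t 0.2 tcp [0.183 0.492 0.231] width 0.0857 F [ 0.29 -0.15  0.26]
shift units [  0.36 -11.44  -5.05] turn units [ 5.54 -0.    0.  ]
(array([0.555, 0.193, 0.171]), np.float64(0.1476113137985524)) (array([0.597, 0.198, 0.172]), np.float64(0.15217598888289385))
[[ 0.349  0.887  0.301]
 [ 0.937 -0.331 -0.113]
 [-0.001  0.322 -0.947]] [-0.144  0.083 -0.001]
```

```bash
python3 -m handwheel '[[[0,-1,-0.44,0,0,0],[0,-1,-0.44,0,0,0],[0,-1,-0.44,0,0,0],[0,-1,-0.44,0,0,0],[0,-1,-0.44,0,0,0],[0,-1,-0.44,0,0,0],[0,-1,-0.44,0,0,0],[0,-1,-0.44,0,0,0],[0,-1,-0.44,0,0,0],[0,-1,-0.44,0,0,0],[0,-1,-0.44,0,0,0],[0,-0.4,-0.2,0,0,0]]]' 1 60
python3 -m handwheel '[[[0,0,0,1,0,0],[0,0,0,1,0,0],[0,0,0,1,0,0],[0,0,0,1,0,0],[0,0,0,1,0,0],[0,0,0,0.5,0,0],[0,0,0,0,0,0]]]'
python3 - <<'E'
from h import *
np.set_printoptions(precision=3,suppress=True)
for n in ("wrist","scene","side"):
    c=ctrl.camera(n); cv2.imwrite(f"pics/{n}1.png",c["image"]); 
plan([.452,.230,.22],14.2)
s=ctrl.camera("scene");d=ctrl.camera("side")
g=lambda x,y:(190+x/5.714-.5,150+y/5.714-.5)
f=lambda x,y:(335+x/4-.5,150+y/4-.5)
print(tri(s,f(206,153),d,g(153,103)),tri(s,f(191,230),d,g(245,90)))
h=lambda x,y:(250+x/5.333-.5,185+y/5.333-.5)
k=lambda x,y:(225+x/5.333-.5,180+y/5.333-.5)
print(tri(s,k(114,32),d,h(164,138)),tri(s,k(274,185),d,h(200,34)))
E
```

```text
t: 1.85
tcp_pos: [0.4518, 0.2298, 0.2312]
orientation: [-0.403, 0.581, 0.403, 0.581]
contact_force: [0.4, -0.9, -0.4]
grip_width: 0.0858
t: 2.72
tcp_pos: [0.4507, 0.2313, 0.2313]
orientation: [-0.09, 0.701, 0.09, 0.701]
contact_force: [-0.9, -0.0, -0.1]
grip_width: 0.0856
t 2.875 tcp [0.451 0.231 0.231] width 0.0852 F [-0.04  0.72 -0.09]
shift units [ 0.38 -0.04  0.03] turn units [ 0.05  0.   -0.  ]
(array([0.43 , 0.226, 0.115]), np.float64(0.003938224790421796)) (array([0.475, 0.234, 0.114]), np.float64(0.005021836323939076))
(array([ 0.555, -0.028,  0.12 ]), np.float64(0.0008828547753129882)) (array([0.588, 0.056, 0.121]), np.float64(0.00012562728261480743))
```

View pics/wrist1.png

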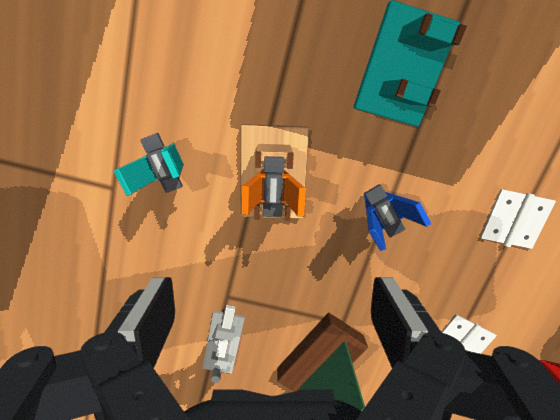

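View pics/scene1.png

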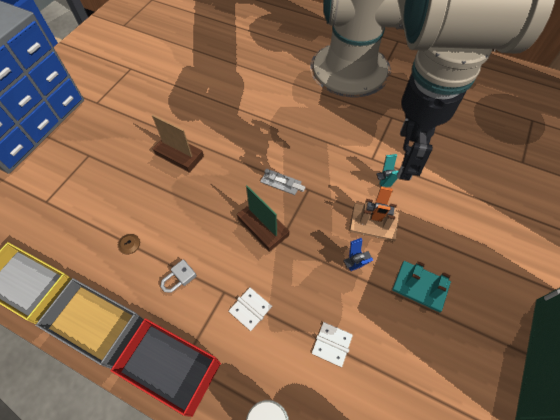

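View pics/side1.png

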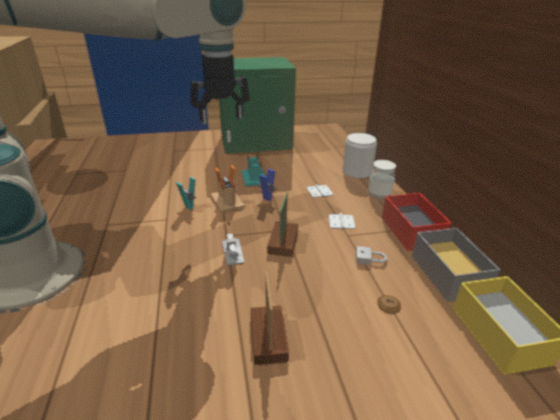

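Wrist picture: the orange clip is at (273,190) on the pale stand, with the turquoise clip at (150,165) and the blue one at (395,212). I'll refine the clip's pose from this view.

```bash
python3 - <<'E'
from h import *
np.set_printoptions(precision=4,suppress=True)
w=ctrl.camera("wrist");im=w["image"]
st=ctrl.state()
hsv=cv2.cvtColor(im,cv2.COLOR_BGR2HSV)
m=cv2.inRange(hsv,(3,200,120),(16,255,255)); m[:,:200]=0;m[:,340:]=0;m[:140]=0;m[240:]=0
n,l,s,ce=cv2.connectedComponentsWithStats(m);print(s[1:],)
print("proj model z:",proj(w,[.452,.23,.113]),proj(w,[.452,.23,.068]),"tcp",proj(w,st["tcp_pos"]))
cv2.imwrite("pics/wcrop.png",cv2.resize(im[110:230,215:335],(600,600),interpolation=cv2.INTER_CUBIC))
E
```

```text
[[241 172  24  42 649]
 [281 173  25  43 499]]
proj model z: [274.2875 202.903 ] [274.0603 187.9869] tcp [273.7708 277.1626]
```

View pics/wcrop.png

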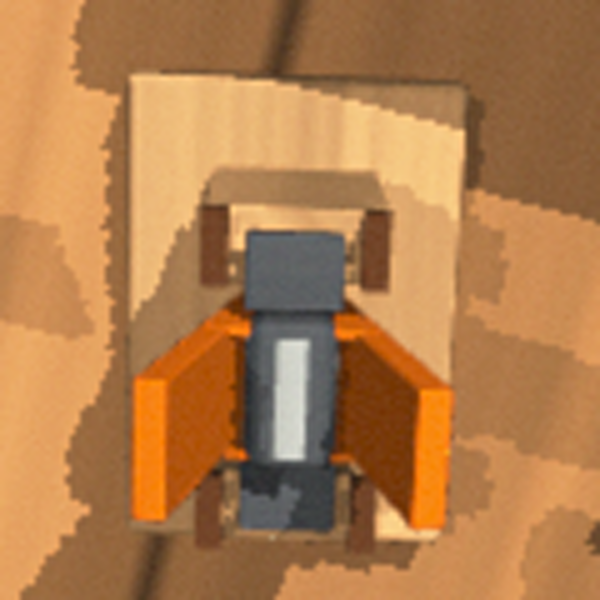

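```bash
python3 - <<'E'
from h import *
np.set_printoptions(precision=4,suppress=True)
w=ctrl.camera("wrist")
f=lambda x,y:(215+x/5-.5,110+y/5-.5)
P=[onz(w,*f(*p),.113) for p in [(135,378),(133,522),(449,389),(444,528)]]
print(np.array(P),np.mean(P,0))
x=(P[2]+P[3]-P[0]-P[1])/2; print(np.linalg.norm(x),np.degrees(np.arctan2(x[1],x[0])))
y=(P[0]-P[1]+P[2]-P[3])/2; print(np.linalg.norm(y),np.degrees(np.arctan2(y[1],y[0]))-90)
# wings: end outer corners top of wing (approx z .074) 
Q=[onz(w,*f(*p),.07) for p in [(247,232),(343,232),(240,530),(330,530)]]
print(np.array(Q),np.mean(Q,0)); 
y=(Q[0]+Q[1]-Q[2]-Q[3])/2; print(np.linalg.norm(y),np.degrees(np.arctan2(y[1],y[0]))-90)
B=[onz(w,*f(*p),.01) for p in [(131,74),(466,84),(440,540),(131,527)]]
print(np.mean(B,0)); y=B[0]-B[3];print(np.degrees(np.arctan2(y[1],y[0]))-90)
x=B[1]-B[0];print(np.linalg.norm(x),np.degrees(np.arctan2(x[1],x[0])))
plan([.452,.23,.08],15)
# blue/teal handle tops
g=[(430,222),(384,248),(116,180),(180,155)]
for p in g: print(onz(w,*p,.08))
E
```

```text
[[0.4236 0.2376 0.113 ]
 [0.4286 0.2143 0.113 ]
 [0.4715 0.2483 0.113 ]
 [0.4772 0.2259 0.113 ]] [0.4502 0.2315 0.113 ]
0.04953711741179897 12.980481640442283
0.02347992478820595 13.216539691466267
[[0.4358 0.2566 0.07  ]
 [0.4522 0.2609 0.07  ]
 [0.4482 0.202  0.07  ]
 [0.4645 0.2062 0.07  ]] [0.4501 0.2314 0.07  ]
0.05600077693342478 12.732487656454424
[0.4507 0.2309 0.01  ]
12.90235714628328
0.06892470203689986 12.927084715192464
t 3.075 tcp [0.451  0.2309 0.2313] width 0.0853 F [ 0.12 -0.23  0.18]
shift units [ 5.04 -0.04  0.03] turn units [-0.04  0.   -0.  ]
[0.5967 0.2379 0.08  ]
[0.5653 0.2029 0.08  ]
[0.3155 0.2053 0.08  ]
[0.366  0.2411 0.08  ]
```

```bash
python3 - <<'E'
from h import *
plan([.4502,.2314,.075],13)
E
```

```text
t 3.075 tcp [0.451  0.2309 0.2313] width 0.0853 F [ 0.12 -0.23  0.18]
shift units [ 5.21  0.02 -0.02] turn units [ 0.16  0.   -0.  ]
```

```bash
python3 -m handwheel '[[[0.6,0.02,-0.02,0.16,0,0],[0.6,0,0,0,0,0],[0.6,0,0,0,0,0],[0.6,0,0,0,0,0],[0.6,0,0,0,0,0],[0.6,0,0,0,0,0],[0.5,0,0,0,0,0],[0.4,0,0,0,0,0],[0.3,0,0,0,0,0],[0.2,0,0,0,0,0],[0.2,0,0,0,0,0],[0,0,0,0,0,0]]]' 1 40
python3 - <<'E'
from h import *
np.set_printoptions(precision=3,suppress=True)
for n in ("wrist","side"):
    c=ctrl.camera(n); im=c["image"]
    if n=="side": im=cv2.resize(im[130:230,170:300],(780,600),interpolation=cv2.INTER_CUBIC)
    cv2.imwrite(f"pics/{n}2.png",im)
plan([.4502,.2314,.075],13)
E
```

```text
t: 4.58
tcp_pos: [0.4501, 0.2312, 0.075]
orientation: [-0.08, 0.703, 0.08, 0.702]
contact_force: [-0.0, -0.1, -0.2]
grip_width: 0.0852
t 4.675 tcp [0.45  0.231 0.076] width 0.0854 F [0.06 0.48 0.62]
shift units [ 0.02  0.   -0.01] turn units [-0.  0. -0.]
```

View pics/wrist2.png

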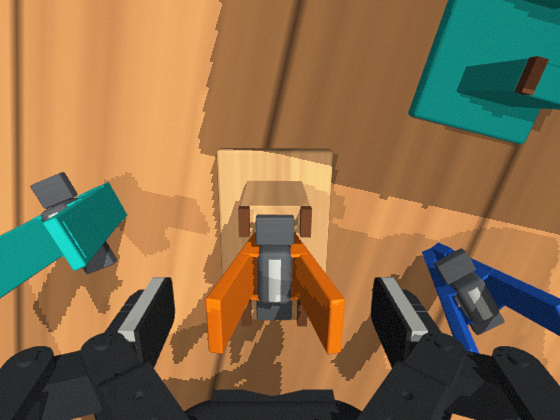

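View pics/side2.png

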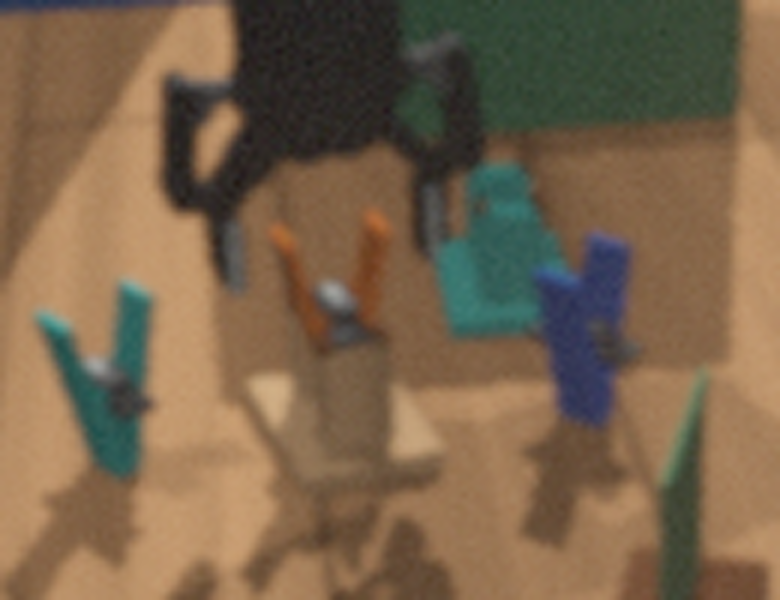

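The side picture shows the two fingers at (230,260) and (430,220) on either side of the orange handles. Closing now.

```bash
python3 -m handwheel '[[[0,0,0,0,0,0],[0,0,0,0,0,0],[0,0,0,0,0,0],[0,0,0,0,0,0],[0,0,0,0,0,0],[0,0,0,0,0,0],[0,0,0,0,0,0],[0,0,0,0,0,0]]]' -1 40
python3 - <<'E'
from h import *
np.set_printoptions(precision=3,suppress=True)
for n in ("wrist","side"):
    c=ctrl.camera(n); im=c["image"]
    if n=="side": im=cv2.resize(im[130:230,170:300],(780,600),interpolation=cv2.INTER_CUBIC)
    cv2.imwrite(f"pics/{n}3.png",im)
plan([.4502,.2314,.075],13)
E
```

```text
t: 5.68
tcp_pos: [0.4513, 0.2317, 0.0773]
orientation: [-0.079, 0.701, 0.08, 0.704]
contact_force: [-1.6, -0.9, 8.1]
grip_width: 0.0305
t 5.775 tcp [0.451 0.232 0.077] width 0.0307 F [-1.28 -1.58  8.44]
shift units [ 0.08 -0.   -0.04] turn units [-0.    0.02 -0.  ]
```

View pics/wrist3.png

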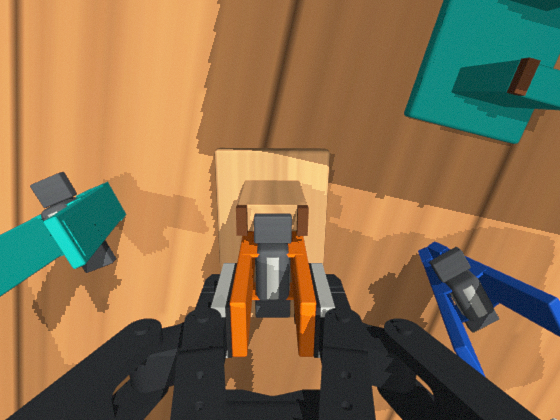

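View pics/side3.png

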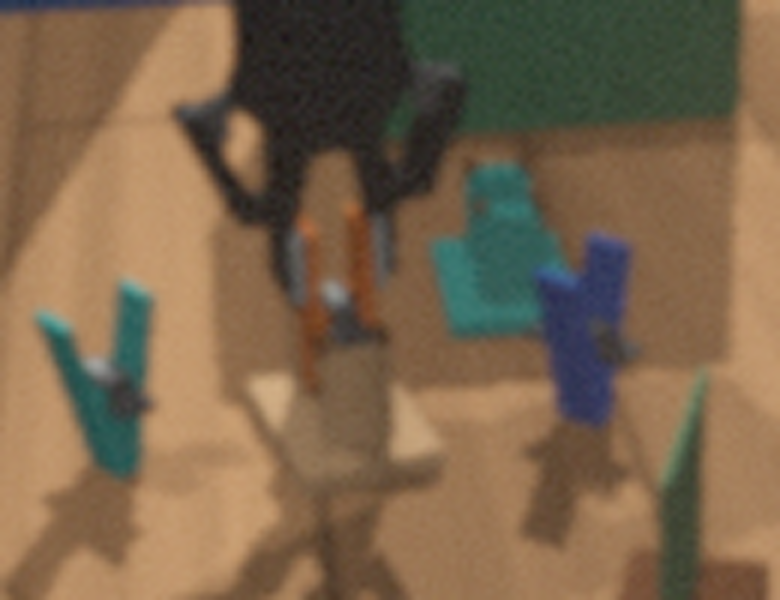

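The handles are upright and parallel between the pads, with the finger width at 30.6 mm. Lifting now.

```bash
python3 -m handwheel '[[[-0.1,0,0,0,0,0],[-0.2,0,0,0,0,0],[-0.3,0,0,0,0,0],[-0.4,0,0,0,0,0],[-0.5,0,0,0,0,0],[-0.5,0,0,0,0,0],[-0.5,0,0,0,0,0],[-0.5,0,0,0,0,0],[-0.5,0,0,0,0,0],[-0.5,0,0,0,0,0],[-0.4,0,0,0,0,0],[0,0,0,0,0,0]]]'
python3 - <<'E'
from h import *
np.set_printoptions(precision=3,suppress=True)
for n in ("wrist","side"):
    c=ctrl.camera(n); im=c["image"]
    if n=="side": im=cv2.resize(im[90:240,160:360],(800,600),interpolation=cv2.INTER_CUBIC)
    cv2.imwrite(f"pics/{n}4.png",im)
s=ctrl.camera("scene")
plan([.5715,.0134,.2],-21)
E
```

```text
t: 7.28
tcp_pos: [0.4507, 0.2314, 0.2085]
orientation: [-0.08, 0.702, 0.08, 0.703]
contact_force: [-0.2, 0.3, -1.6]
grip_width: 0.0305
t 7.425 tcp [0.45  0.231 0.207] width 0.0306 F [-0.27 -0.09 -1.07]
shift units [ 0.22 -7.98  2.32] turn units [ 3.4  -0.01  0.  ]
```

View pics/wrist4.png

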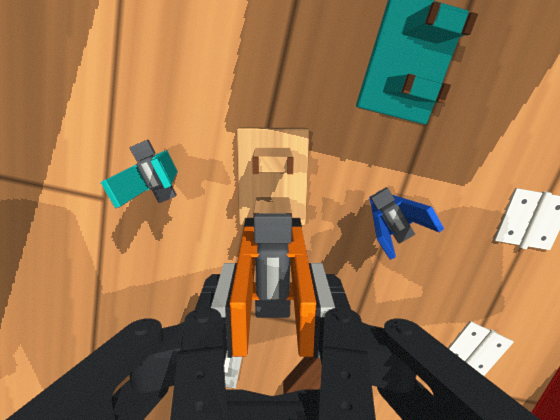

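View pics/side4.png

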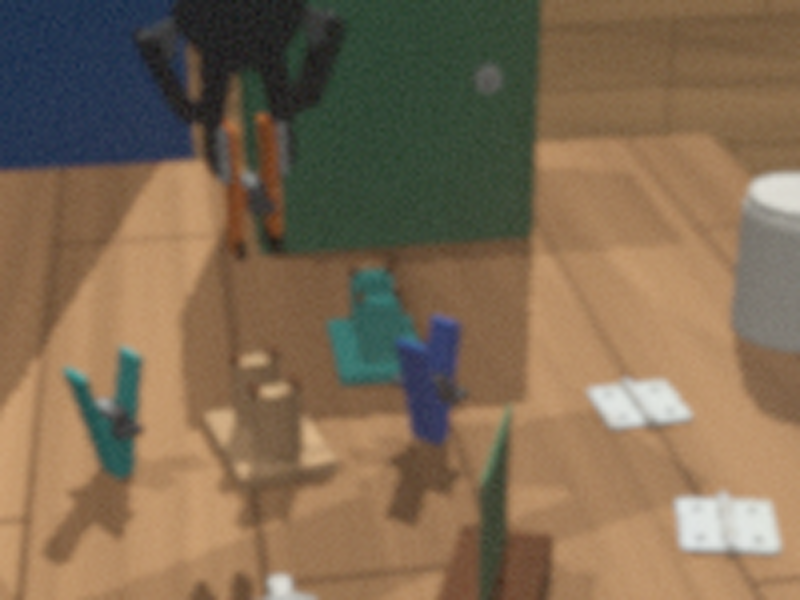

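The clip is out of the stand and gaping, with its tips at (238,248) and (272,243) in the crop. Moving to above the card, then turning.

```bash
python3 -m handwheel '[[[0,-0.4,0.1,0,0,0],[0,-0.7,0.2,0,0,0],[0,-0.8,0.24,0,0,0],[0,-0.8,0.24,0,0,0],[0,-0.8,0.24,0,0,0],[0,-0.8,0.24,0,0,0],[0,-0.8,0.24,0,0,0],[0,-0.8,0.24,0,0,0],[0,-0.8,0.24,0,0,0],[0,-0.7,0.2,0,0,0],[0,-0.6,0.14,0,0,0],[0,0,0,0,0,0]]]'
python3 -m handwheel '[[[0,0,0,0.4,0,0],[0,0,0,0.6,0,0],[0,0,0,0.6,0,0],[0,0,0,0.6,0,0],[0,0,0,0.6,0,0],[0,0,0,0.6,0,0],[0,0,0,0,0,0],[0,0,0,0,0,0]]]'
python3 - <<'E'
from h import *
np.set_printoptions(precision=3,suppress=True)
for n in ("wrist","side","scene"):
    c=ctrl.camera(n); im=c["image"]
    if n=="side": im=cv2.resize(im[110:260,200:400],(800,600),interpolation=cv2.INTER_CUBIC)
    if n=="scene": im=cv2.resize(im[100:250,190:390],(800,600),interpolation=cv2.INTER_CUBIC)
    cv2.imwrite(f"pics/{n}5.png",im)
plan([.5715,.0134,.2],-21)
E
```

```text
t: 8.93
tcp_pos: [0.5722, 0.0119, 0.207]
orientation: [-0.079, 0.703, 0.079, 0.702]
contact_force: [0.2, -0.1, -1.6]
grip_width: 0.0304
t: 9.93
tcp_pos: [0.5718, 0.0134, 0.2074]
orientation: [0.128, 0.695, -0.128, 0.695]
contact_force: [-0.2, 0.3, -1.1]
grip_width: 0.0308
t 10.075 tcp [0.572 0.013 0.207] width 0.0306 F [ 0.88 -0.08 -1.18]
shift units [ 0.24  0.   -0.02] turn units [ 0.  0. -0.]
```

View pics/wrist5.png

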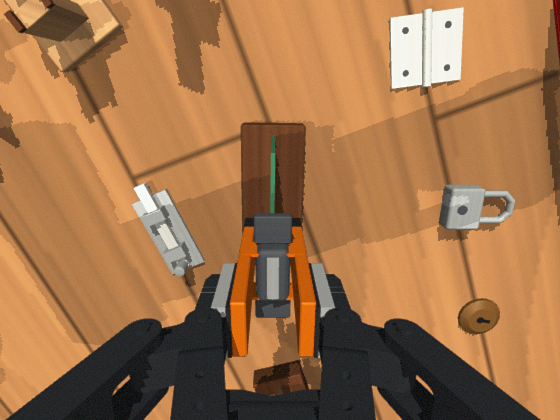

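View pics/side5.png

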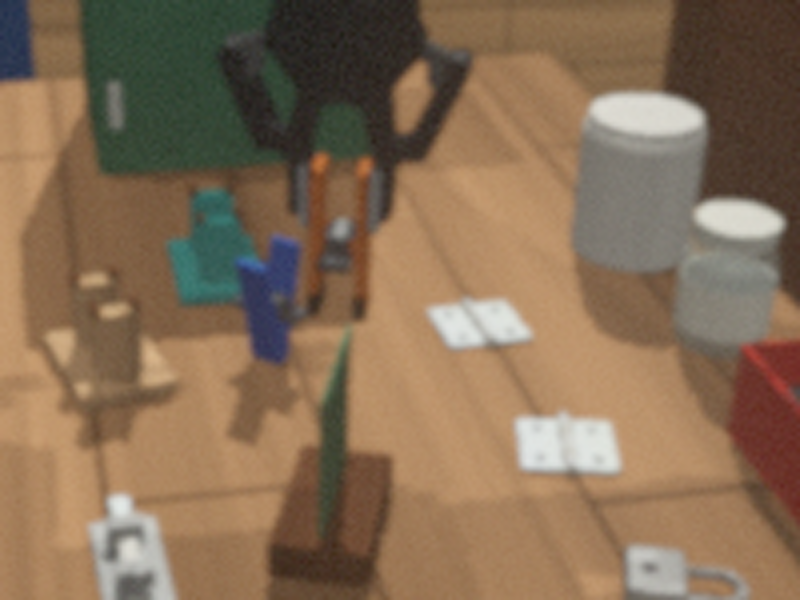

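View pics/scene5.png

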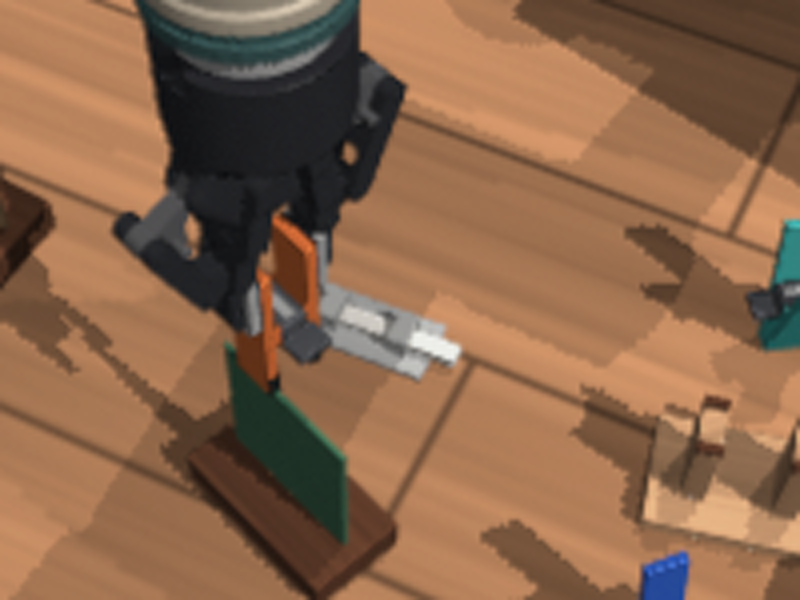

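```bash
python3 - <<'E'
from h import *
np.set_printoptions(precision=4,suppress=True)
w=ctrl.camera("wrist");d=ctrl.camera("side");st=ctrl.state()
hsv=cv2.cvtColor(w["image"],cv2.COLOR_BGR2HSV)
m=cv2.inRange(hsv,(60,80,40),(90,255,255)); m[:,:255]=0;m[:,290:]=0;m[:125]=0;m[214:]=0
v,u=np.nonzero(m);print(v.min(),v.max(),[(r,u[v==r].min(),u[v==r].max()) for r in range(v.min(),v.max(),8)])
a=np.radians(-21); X=np.array([np.cos(a),np.sin(a),0]);Y=np.array([-np.sin(a),np.cos(a),0])
c=st["tcp_pos"]
n0=c-Y*.012
f=lambda x,y:(200+x/4-.5,110+y/4-.5)
for p in [(313,312),(360,316),(320,155),(365,160)]:
    e,r=ray(d,*f(*p)); P=e+r*((n0-e)@Y)/(r@Y); print(P,(P-c)@X)
cv2.imwrite("pics/wc5.png",cv2.resize(w["image"][115:235,213:333],(600,600),interpolation=cv2.INTER_CUBIC))
E
```

```text
136 212 [(136, np.int64(272), np.int64(273)), (144, np.int64(271), np.int64(274)), (152, np.int64(271), np.int64(274)), (160, np.int64(271), np.int64(274)), (168, np.int64(271), np.int64(274)), (176, np.int64(270), np.int64(274)), (184, np.int64(270), np.int64(273)), (192, np.int64(270), np.int64(273)), (200, np.int64(270), np.int64(273)), (208, np.int64(270), np.int64(273))]
[0.5554 0.0065 0.1599] -0.013054645756909393
[ 0.5803 -0.0031  0.1602] 0.013613026975533408
[0.5577 0.0056 0.2546] -0.010582894710509315
[ 0.5802 -0.003   0.2538] 0.013503339882797538
```

View pics/wc5.png

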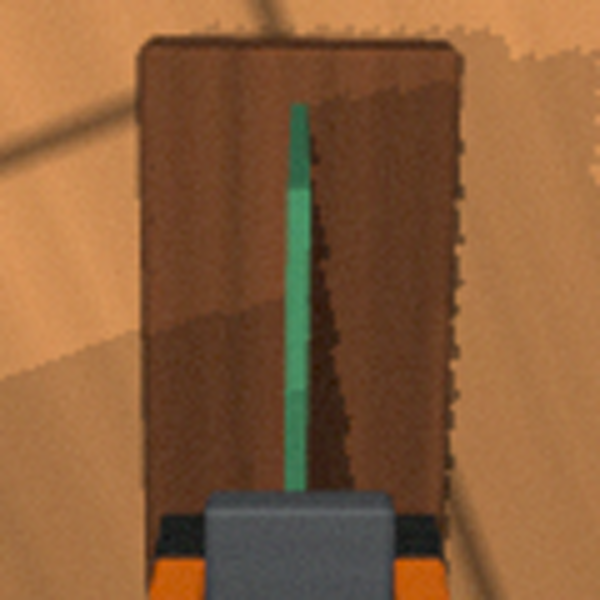

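```bash
python3 - <<'E'
from h import *
np.set_printoptions(precision=4,suppress=True)
w=ctrl.camera("wrist");st=ctrl.state()
f=lambda x,y:(213+x/5-.5,115+y/5-.5)
A=onz(w,*f(300,187),.12);B=onz(w,*f(296,490),.12)
y=A-B;y/=np.linalg.norm(y)
mid=A-.045*y; X=np.array([y[1],-y[0],0])
print(A,B,"heading y",np.degrees(np.arctan2(y[1],y[0])),"mid",mid)
print("tcp rel: x",(st["tcp_pos"]-mid)@X,"y",(st["tcp_pos"]-mid)@y)
# clip wing centre (far wing end, z~pivot+2) seen in same crop
W=onz(w,*f(299.5,492),.205);print("clip wing end rel x",(W-mid)@X, "y",(W-mid)@y)
plan([*mid[:2],.15],np.degrees(np.arctan2(y[1],y[0]))-90)
E
```

```text
[0.5875 0.0543 0.12  ] [0.5716 0.0145 0.12  ] heading y 68.22510694126368 mid [0.5708 0.0125 0.12  ]
tcp rel: x 0.0008209607974163629 y 0.0008621537667965727
clip wing end rel x 0.00012705762058366136 y 0.03172945786424712
t 10.225 tcp [0.5719 0.013  0.2073] width 0.0308 F [ 1.82 -0.52 -1.43]
shift units [ 1.91 -0.03 -0.03] turn units [ 0.08 -0.   -0.  ]
```

The clip is centred on the card edge to about 1 mm and 1°. Descending 58 mm puts the tips about 18 mm below the edge.

```bash
python3 -m handwheel '[[[0.1,-0.03,-0.03,0.07,0,0],[0.2,0,0,0,0,0],[0.25,0,0,0,0,0],[0.25,0,0,0,0,0],[0.25,0,0,0,0,0],[0.25,0,0,0,0,0],[0.25,0,0,0,0,0],[0.2,0,0,0,0,0],[0.1,0,0,0,0,0],[0.05,0,0,0,0,0],[0,0,0,0,0,0],[0,0,0,0,0,0]]]'
python3 - <<'E'
from h import *
np.set_printoptions(precision=3,suppress=True)
for n in ("wrist","side","scene"):
    c=ctrl.camera(n); im=c["image"]
    if n=="side": im=cv2.resize(im[150:250,230:330],(600,600),interpolation=cv2.INTER_CUBIC)
    if n=="scene": im=cv2.resize(im[150:250,210:310],(600,600),interpolation=cv2.INTER_CUBIC)
    cv2.imwrite(f"pics/{n}6.png",im)
plan([.5708,.0125,.15],-21.8)
E
```

```text
t: 11.72
tcp_pos: [0.5709, 0.0125, 0.1506]
orientation: [0.133, 0.694, -0.133, 0.695]
contact_force: [0.0, 0.2, -0.2]
grip_width: 0.0304
t 11.875 tcp [0.571 0.013 0.15 ] width 0.0305 F [ 0.31 -0.11 -1.58]
shift units [ 0.02  0.   -0.  ] turn units [ 0.01  0.   -0.  ]
```

View pics/wrist6.png

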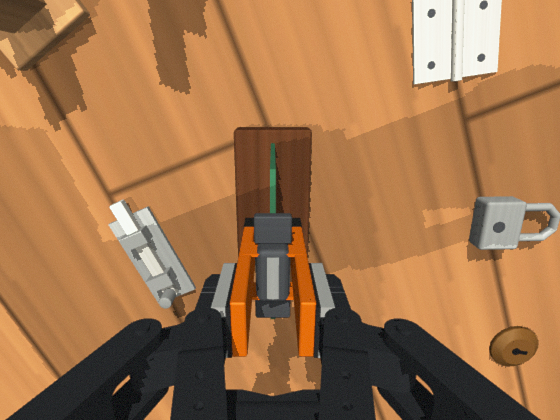

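View pics/side6.png

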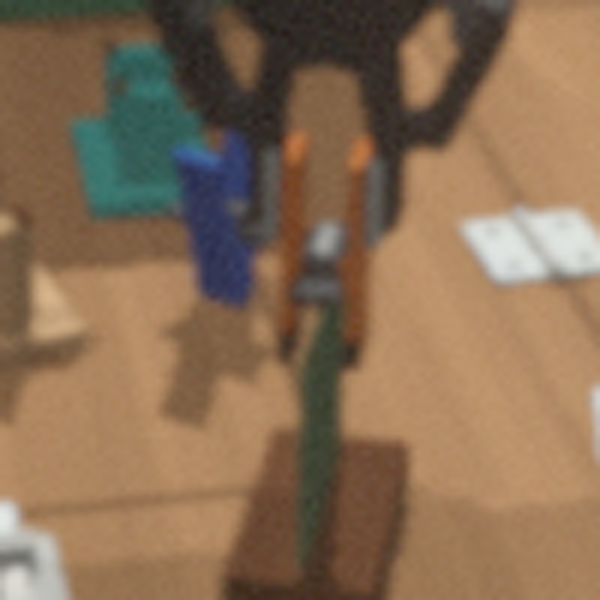

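View pics/scene6.png

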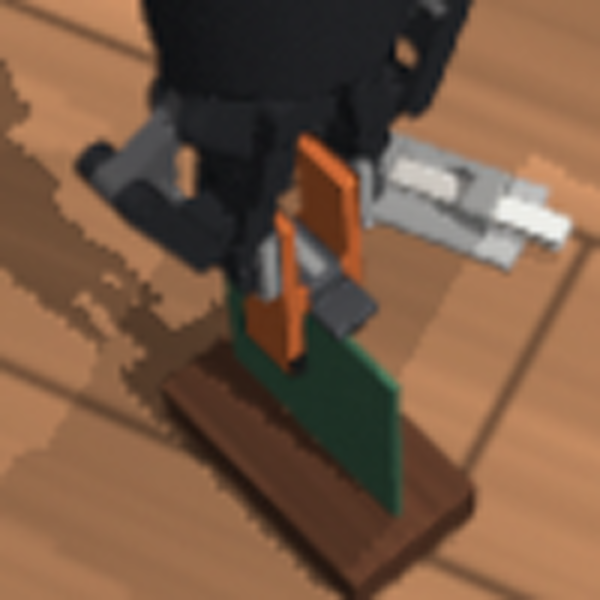

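```bash
python3 - <<'E'
from h import *
np.set_printoptions(precision=4,suppress=True)
d=ctrl.camera("side");s=ctrl.camera("scene");c=ctrl.state()["tcp_pos"]
a=np.radians(-21.8); X=np.array([np.cos(a),np.sin(a),0]);Y=np.array([-np.sin(a),np.cos(a),0]); mid=np.array([.5708,.0125,.12])
f=lambda x,y:(230+x/6-.5,150+y/6-.5)
for p in [(287,360),(350,366)]:
    e,r=ray(d,*f(*p)); n0=c-Y*.012; P=e+r*((n0-e)@Y)/(r@Y); print(P,(P-mid)@X,P[2]-.12)
# scene: outer face of +x lever, x=+16 plane; bottom corners (248,340),(293,372)
g=lambda x,y:(210+x/6-.5,150+y/6-.5)
for p in [(248,340),(295,372)]:
    e,r=ray(s,*g(*p)); n0=mid+X*.016; P=e+r*((n0-e)@X)/(r@X); print(P,(P-mid)@Y,P[2]-.12)
st=ctrl.state();print(st["contact_force"],np.abs(st["dq"]).max())
E
```

```text
[0.5551 0.0058 0.1022] -0.012123666271328017 -0.017814209509279533
[ 0.578  -0.0033  0.1026] 0.01258462302532343 -0.017368139500794244
[ 0.581  -0.0051  0.0943] -0.012548289953848777 -0.025709259632341608
[0.5904 0.0185 0.1059] 0.012868970916259985 -0.014089688970173597
[-0.2173  0.163  -0.8215] 0.001197283984514273
```

Side rays put the tips 17–18 mm below the edge and about ±12 mm to either side of the card. The scene rays agree, giving 14–26 mm below. No contact shows in the force reading and the arm is still, so I'm handing in.

```bash
python3 -c "
from rig import ctrl
print(ctrl.sign_off())"
```

```text
the job is handed in; nothing more can be done
None
```

I squeezed the orange clip at 40 N, lifted it out of its stand and lowered it, still held open, over the middle of the green card's top edge. I handed it in there at about 12 s of the 38 s allowed; sign-off gives no verdict, so I can't confirm a pass.

**Last checks:**
- **Position over the card:** before the descent, the clip was within about 1 mm and 1° of the card edge's middle and direction.
- **Jaws:** there is one on each side, about ±12 mm from the card's mid plane. The tips are about 18 mm below the edge in the side view.
- **Grip:** the fingers hold at 30.5 mm and the jaws look wide open.
- **Contact and motion:** the external force is about 1 N, with no sign of touching the card, and the arm is still. In the last pictures the green card stands upright and the hardware in view looks undisturbed. The brown card was not in the final crops, and the arm went nowhere near it.

**Disagreements:**
- **Tip depth:** the scene view is rougher than the side view, giving 14 and 26 mm for the two bottom corners of one jaw. Both are beyond the required 6 mm.
- **Finger opening:** it reads 30.5 mm, though the open handles should measure 32 mm.

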